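Release the saw carriage by parking its captive lock screw

TASK

Release the sliding carriage of the table saw: pull its spring-loaded captive lock screw up until you feel its thread meet the bush, then keep a steady gentle upward pull and turn it anticlockwise so that the thread catches and the screw is wound up and stays parked out of the lock by itself, and let go of it before you move the carriage. Then take the carriage by its push handle and run it forward, away from you, to its end stop, and let go. Do not force the thread or shove the carriage against the lock, and leave the other things on the bench and saw table where they are.

Things in the scene. Friction and masses are not known exactly. Their poses are not given: they have to be found in the camera images.
- knob_top (a point): centre of the top of the lock screw's round black ribbed knob: 34 mm wide, 24 mm tall, upright axis, grip at any yaw. Under it a round boss 34 mm wide, its top 27 mm below this point at the start; the carriage top is 53 mm below. The crosscut fence is 85 mm ahead, the push handle 115 mm behind, nothing else within 60 mm. The point rises with the screw, x turns with it, z is up
- screw (a joint): how far the lock screw is pulled out (m): 0 with its tip in the lock plate, 0.020 at its upper stop, which yields softly to 0.021. A spring pulls it down: 3 N at 0 rising evenly to 5.4 N at the stop, plus drag of 0.06 N per mm/s. Pulled straight up it meets the bush's thread somewhere between 0.0075 and 0.0155, as it happens to stand (to be felt), and springs back if let go there
- bush: brass thread bush inside the boss. 3-start right-hand thread, lead 30 mm (4.8 mm rise per rad), wound up anticlockwise seen from above. With a pull 3 to 8 N above the spring's, kept up while the hand follows it upward, the screw catches at lift 0.017, 0.3 to 2 rad after contact; too low it only spins. Load limit 30 N. Origin: screw axis at the carriage's underside, x ahead, z up
- knob: turning part of the screw: knob, thread, 10 mm tip; turns at 0.2 to 0.3 N m. Let go once caught, it settles up to 1 mm and stays, to be wound on with a new grip; let go earlier it drops but keeps its angle, so the next pull meets the thread higher up. Parked is above lift 0.0175 unheld: 0.3 to 0.8 rad past the catch; beyond, it tightens at the stop. Origin on its axis, 71 mm below knob_top
- lock_plate: steel plate in the rail under the boss with the 12 mm hole that holds the screw's 10 mm tip, and so the carriage, at the start; the tip leaves it at lift 0.017. At most 50 N on it. Origin on the bench below the hole; x ahead along the travel, z up
- carriage (a joint): how far the carriage has been run forward on its rail (m): 0 to 0.001 at home where the lock holds it (1 mm of play), 0.14 at the end stop. It slides with 3 N and a drag of 10 N per m/s and stays where it is left; it weighs 1.1 to 2.3 kg
- handle_top (a point): centre of the top of the carriage's upright round push handle: black, 27 mm wide, 89 mm tall from the carriage's top, free all round, gripped from above. x axis: the direction of travel (forward +x, away from the robot, within 0.3 rad of straight ahead), y left, z up
- saw: the fixed machine: on the right a cast saw table (top 50 mm above the bench) with blade, guard (137 mm high) and rip fence, on the left a 560 x 150 mm rail with the carriage (270 x 145 mm, top 50 mm, crosscut fence 55 mm higher across its front). Origin on the bench under its middle, x along the travel, y left. At home the knob is at (-0.020, 0.080), the handle at (-0.135, 0.080)
- push_stick: plywood push stick about 210 mm long lying on the saw table; not part of the job
- try_square: try square, 100 mm wooden stock and steel blade, lying on the saw table; not part of the job
- offcut: pine offcut 110 x 40 x 18 mm on the saw table close to the carriage; not part of the job
- tape_measure: grey tape measure, 68 x 36 x 62 mm, on the bench to the left; not part of the job
- glue_bottle: white glue bottle, 170 mm tall, on the bench to the right; not part of the job
- hammer: hammer on the bench to the left; not part of the job
- screw_tin: open steel tin, 70 mm wide and 60 mm tall, on the bench to the right; not part of the job
- wrench: wrench on the bench to the right; not part of the job

How it is judged (in metres and radians):
On the way:
1. the lock screw is wound out and stays parked by itself, more than 17.5 mm up, nothing touching its knob, with the carriage still at home (value of joint screw above 0.0175 m and contact force between knob and the arm below 0.2 N and contact force between knob and the fingers below 0.2 N and value of joint carriage below 0.01 m), for 0.3 s.
At the end, for the whole second after the job is handed in: The lock screw stays parked more than 17.5 mm out by its own thread, and the carriage stands within 6 mm of its end stop (more than 134 mm from home), with the hand off both (value of joint screw above 0.0175 m and value of joint carriage above 0.134 m); the robot touches nothing.
It fails at once if the thread is forced: the screw presses on the bush with more than 30 N (contact force between knob and bush above 30 N).
It fails at once if the carriage is shoved against the lock: the tip presses on the lock plate with more than 50 N (contact force between knob and lock_plate above 50 N).
It fails at once if another thing on the bench or saw table is moved by more than 30 mm (distance of any of push_stick, try_square, offcut, tape_measure, glue_bottle, hammer, screw_tin, wrench from where it was at the start of the episode above 0.03 m).
It also fails if it takes over 72 s, if anything falls off the work surface, if the arm or the gripper's body presses on something with over 40 N, if the wrist force passes 120 N, or if a joint passes its speed limit or range.

ROBOT

A 6-joint arm with a two-finger parallel gripper is mounted at the origin on the work surface. World frame = base frame: x ahead of the robot, y to its left, z up, the work surface at z = 0. Lengths are in mm, angles in rad, forces in N, time in s.
With the tool pointing down it reaches from about 350 to 775 mm from the base axis. Payload 7.3 kg.
Tool frame: the origin (TCP) lies between the finger pads; the fingertips stand 22 mm ahead of it and the grasp point (between the pads) lies 3 mm ahead of it; z points along the fingers, x is the direction in which the jaws open and shut, and the axes are right-handed (so a half turn about z gives the same grasp; the last joint's range is limited). The gripper opens to 92 mm and grips with 3 to 60 N. Pads are 19 mm wide; open, the fingers measure 130 mm over their backs; the gripper's body (75 mm by 190 mm) begins 47 mm behind the grasp point.
Start: joints at [-1.259, 0.342, 1.524, -0, 1.275, -0.146], TCP at [232.061, -470.946, 248.741] pointing down, gripper open.
Joint ranges: [-2.53, 2.53], [-0.77, 2.02], [0.04, 2.7], [-1, 4.14], [0.28, 2.66], [-3.11, 3.11]. Speed limits (rad/s): [2.57, 2.57, 3.14, 3.14, 3.14, 3.14].

INTERFACE

Orientations are given as [roll, pitch, yaw] about the fixed x, y, z axes, in that order (R = Rz(yaw) Ry(pitch) Rx(roll)).
In Python, from plant import * gives the robot as it stands. The module is installed in compiled form; this text tells all that it offers.
- The arm moves only by the shell command python3 -m handwheel 'ROWS' [OPENING]. ROWS is a JSON object of lists of equal length, an entry for each row: "translation": the shift along the world's x, y, z in units of 15 cm (1.0 is 15 cm), a list of three; "twist": the turn about the world's z in units of 90 degrees (1.0 is 90 degrees). In form: {"translation": [[tx, ty, tz], ...], "twist": [twist, ...]}. A call has exactly 8 rows; each row shifts and turns the pose as measured when the row begins; what a row does not reach is not made up. A row lasts 1/8 s, in which the tool goes at most 62.5 mm and 10.7 degrees, less where a joint would pass 70% of its speed; a pose out of reach is approached as far as the arm can. A call with a number of a shift or a turn outside -1 to 1 is refused whole. A call with a gripper value outside its range is refused whole. OPENING is the closure in counts, from 0 (fully open) to 255 (shut), set as the call begins (- or left out, the last holds). The fingers move at their own pace and stop on an object; the grip force is fixed at half the most. Time passes only in rows, so rows that do not move let the fingers close, or fill a call up. It gives the time, the measured TCP pose, the force and the opening at its end, in the units of the state.
- get_obs(): the state, without advancing time (a new reading comes with each control period).
- capture(name): name is "scene" or "top" or "wrist"; returns a dict with "img" (420x560x3 uint8, red, green, blue), "vertical_fov" (degrees; the focal length in pixels is half the picture's height over the tangent of half this angle, whatever the lens; pixels are square), "cx", "cy" (the principal point, pixels), "distortion" ([k1, k2, p1, p2, k3] as OpenCV has them; the pictures are not rectified), "world_from_camera" (4x4, takes a point from camera to world coordinates). Camera axes: x right, y up, looking along -z (the intrinsics and any distortion apply to the point x, -y, -z); pixel columns grow to the right and rows downward; lengths in mm; the calibration is good to about 2 mm. A picture is of the moment at which its call begins. There is no depth.
- close_job(): hands the job in, once; it reports no verdict.
Trained networks look in the newest picture that a camera, given by its name, has taken for a name from the list of things; names that differ only in an ending like _2 or _b are one class to them, and where a whole thing is asked for, a point or a joint stands for the part that bears it (a point fixed in the world has none). Each returns a list of dicts, best first, with "score" (0 to 1); they miss things now and then, are a little off and sometimes report something else, mostly with a low value. They report only what shows in the picture. A call takes as long as a camera call.
- search_frame(camera, label): "position" ([x, y, z] in mm, in the coordinates of the camera as it stood for that picture, good to about 4 mm: the middle of the surface that is visible of it).
- spot_point(camera, label): "position" ([x, y, z] in mm, in the coordinates of the camera as it stood for that picture, good to about 4 mm: a listed point, or the origin of a listed thing).
The state is a dict: "time": time; "joint_positions": joint angles; "dq": joint speeds; "tau": joint torques, N m; "tool_pos": TCP position; "tcp_rot": TCP orientation; "contact_force": force on the tool from outside, world axes, zero at the start; "moment": the same for the moment, N m; "grip_width": finger opening in mm.
Only numpy, scipy, OpenCV 4.12 (cv2) and the standard library are available. Lean on these libraries where they do the work, as an engineer would, in place of code of your own. Each camera call takes 0.05 s, during which the arm holds its last target.

## Working session

There is one attempt and no reset: what is moved stays moved. The work goes in short steps, Python scripts to look and compute and a shell command to move; the robot and the scene stay as the last step left them, time stands still between calls to the robot, and variables do not carry over. Pictures are saved under pics/ and viewed, and the job is handed in when it is done.

```bash
mkdir -p pics; cat > h.py <<'E'
from plant import *
import numpy as np, cv2
def look(cam,labels,fn=None):
    c=capture(cam); T=np.array(c["world_from_camera"])
    if fn: cv2.imwrite("pics/"+fn,cv2.cvtColor(np.asarray(c["img"]),cv2.COLOR_RGB2BGR))
    for f,l in labels:
        r=(spot_point if f=='p' else search_frame)(cam,l)
        for d in r[:2]:
            p=T@np.r_[d["position"],1]; print(cam,l,f,round(d["score"],2),p[:3].round(1))
    return c
E
python3 - <<'E'
from h import *
for cam in ("scene","top"):
    look(cam,[('p','knob_top'),('p','handle_top'),('p','saw'),('p','lock_plate')],cam+"0.png")
o=get_obs();print(o)
E
```

```text
scene knob_top p 0.54 [584.4  91.3  99. ]
scene handle_top p 0.94 [473.4  70.4 139.7]
scene saw p 0.79 [6.233e+02 1.260e+01 3.000e-01]
scene saw p 0.55 [ 4.261e+02 -5.416e+02  5.000e-01]
scene lock_plate p 0.16 [583.3  89.8  99.2]
top knob_top p 0.48 [587.1  93.1 103.3]
top handle_top p 0.88 [472.8  65.6 140.4]
top saw p 0.7 [620.4  17.9  -1. ]
{'time': 0.5, 'joint_positions': array([-1.25899622e+00,  3.42039693e-01,  1.52414677e+00, -5.32146388e-05,
        1.27540766e+00, -1.46011220e-01]), 'dq': array([ 1.66037481e-03,  4.29129805e-05, -4.75103819e-04,  1.94806840e-03,
        6.34933103e-04, -3.65732777e-04]), 'tau': array([-1.21804191e-03, -4.30816162e+01, -2.44312173e+01,  7.17430632e-02,
        4.88910195e-02, -2.71256050e-05]), 'tool_pos': array([ 232.04131687, -470.92896601,  248.70353734]), 'tcp_rot': array([ 3.14154250e+00,  8.86560955e-06, -1.11296951e+00]), 'contact_force': array([-0.76951815, -0.67421671,  0.64597931]), 'moment': array([ 0.04025059,  0.01181562, -0.01007504]), 'grip_width': 91.75089646288163}
```

View pics/scene0.png

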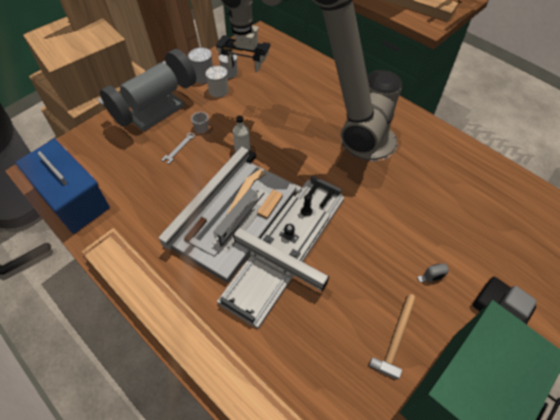

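View pics/top0.png

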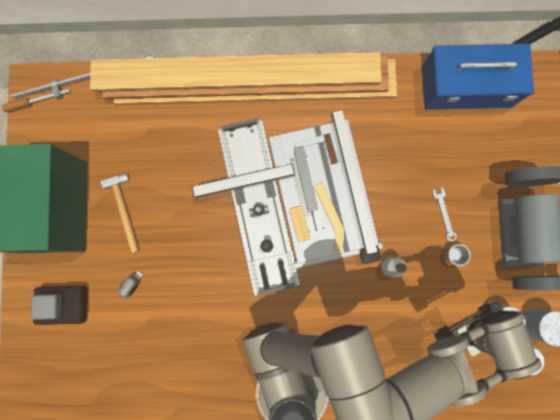

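The scene camera puts the knob at about pixel (289,230) and the handle at (307,207). The top camera has them at (259,210) and (267,245). The networks agree with both pictures: knob about (586,92,103), handle about (473,68,139), travel yaw about 0.2. I'll move above the knob and look again with the wrist camera.

```bash
python3 -m handwheel '{"translation": [[0.2,0.33,0],[0.2,0.33,0],[0.2,0.33,0],[0.2,0.33,0],[0.2,0.33,0],[0.2,0.33,0],[0.2,0.33,0],[0.2,0.33,0]], "twist": [0,0,0,0,0,0,0,0]}' 0
```

```text
time: 1.5
tool_pos: [476.2, -66.1, 249.6]
tcp_rot: [-3.139, -0.005, -1.122]
contact_force: [1.1, -0.9, -0.7]
grip_width: 91.8
```

```bash
python3 -m handwheel '{"translation": [[0.18,0.26,0],[0.18,0.26,0],[0.18,0.26,0],[0.1,0.2,0],[0.05,0.05,0],[0,0,0],[0,0,0],[0,0,0]], "twist": [0,0,0,0,0,0,0,0]}' 0
python3 - <<'E'
from h import *
c=look("wrist",[('p','knob_top'),('p','handle_top'),('p','knob'),('f','knob')],"w1.png")
look("top",[('p','knob_top')])
look("scene",[('p','knob_top')])
print(c["world_from_camera"])
E
```

```text
time: 2.5
tool_pos: [582.8, 95.4, 249.3]
tcp_rot: [-3.14, -0.006, -1.118]
contact_force: [-1.3, 0.3, -0.4]
grip_width: 91.9
wrist knob_top p 0.74 [585.5  94.  100.6]
wrist handle_top p 0.87 [471.7  65.  135.6]
wrist knob p 0.76 [588.8  89.7  30.7]
top knob_top p 0.48 [585.4  94.4  99.4]
scene knob_top p 0.49 [583.8  91.1 103.7]
[[ 4.37348784e-01  8.64937731e-01  2.46188470e-01  6.49833708e+02]
 [-8.99267695e-01  4.18618766e-01  1.26790940e-01  1.28071811e+02]
 [ 6.60715396e-03 -2.76841201e-01  9.60892967e-01  3.85911130e+02]
 [ 0.00000000e+00  0.00000000e+00  0.00000000e+00  1.00000000e+00]]
```

View pics/w1.png

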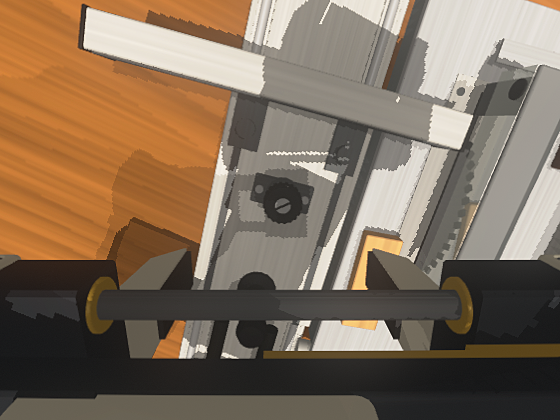

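The wrist view shows the ribbed knob top at about (283,205), the fence ahead of it and the handle behind, partly hidden by the gripper. I'll back-project that pixel to z = 103.

```bash
cat >> h.py <<'E'
def proj(c,u,v,z):
    T=np.array(c["world_from_camera"]); f=210/np.tan(np.radians(c["vertical_fov"]/2))
    K=np.array([[f,0,c["cx"]],[0,f,c["cy"]],[0,0,1]])
    x,y=cv2.undistortPoints(np.array([[[u,v]]],float),K,np.array(c["distortion"]))[0,0]
    d=T[:3,:3]@np.array([x,-y,-1]); o=T[:3,3]; return (o+d*(z-o[2])/d[2]).round(1)
E
python3 - <<'E'
from h import *
c=look("wrist",[('p','knob_top')],"w2.png"); print(proj(c,283,205,103),get_obs()['tool_pos'])
im=cv2.imread("pics/w2.png")[150:270,220:350]; cv2.imwrite("pics/w2c.png",cv2.resize(im,None,fx=4,fy=4,interpolation=2))
E
```

```text
wrist knob_top p 0.56 [583.8  96.6  99.9]
[586.5  92.  103. ] [583.07111323  96.48506172 249.12002324]
```

View pics/w2c.png

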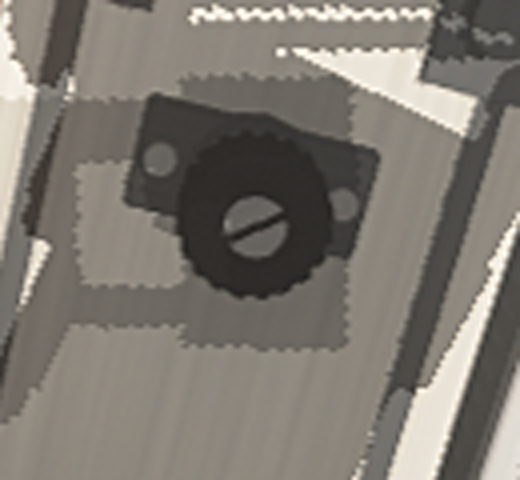

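```bash
python3 -m handwheel '{"translation": [[0.02,-0.027,-0.2],[0,0,-0.2],[0,0,-0.2],[0,0,-0.1],[0,0,-0.1],[0,0,0],[0,0,0],[0,0,0]], "twist": [0,0,0,0,0,0,0,0]}' 80
python3 - <<'E'
from h import *
c=look("wrist",[('p','knob_top')],"w3.png"); print(get_obs()['tool_pos'],get_obs()['contact_force'])
E
```

```text
time: 4.05
tool_pos: [588.2, 92.8, 128.9]
tcp_rot: [-3.133, -0.009, -1.116]
contact_force: [0.1, 0.0, -1.3]
grip_width: 63.1
wrist knob_top p 0.96 [583.7  94.7 100.3]
[588.22850392  92.74231037 128.84860374] [-0.07591999  0.54074102  0.55269835]
```

View pics/w3.png

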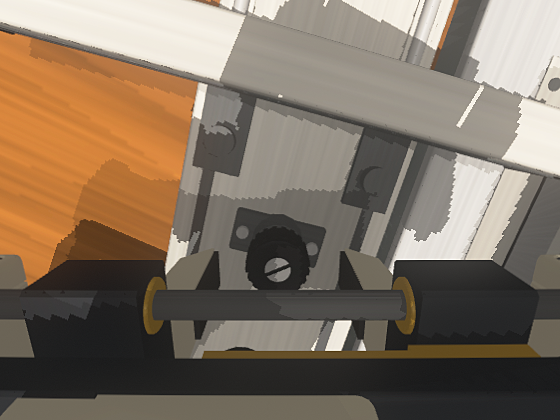

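```bash
python3 - <<'E'
from h import *
c=look("wrist",[]); print(proj(c,276.5,266,103)); print(proj(c,276.5,266,100))
E
```

```text
[586.9  92.3 103. ]
[585.6  91.7 100. ]
```

```bash
python3 -m handwheel '{"translation": [[-0.01,0,-0.06],[0,0,-0.06],[0,0,-0.04],[0,0,-0.02],[0,0,0],[0,0,0],[0,0,0],[0,0,0]], "twist": [0,0,0,0,0,0,0,0]}' 80
```

```text
time: 5.2
tool_pos: [586.5, 92.8, 99.9]
tcp_rot: [-3.133, -0.009, -1.116]
contact_force: [-0.0, -0.1, 0.2]
grip_width: 63.2
```

```bash
python3 -m handwheel '{"translation": [[0,0,0.005],[0,0,0],[0,0,0],[0,0,0],[0,0,0],[0,0,0],[0,0,0],[0,0,0]], "twist": [0,0,0,0,0,0,0,0]}' 255
```

```text
time: 6.2
tool_pos: [586.6, 92.8, 101.0]
tcp_rot: [-3.132, -0.009, -1.116]
contact_force: [-0.4, 0.1, 0.2]
grip_width: 33.2
```

```bash
python3 -m handwheel '{"translation": [[0,0,0.0067],[0,0,0.0067],[0,0,0.0067],[0,0,0.0067],[0,0,0.0067],[0,0,0.0067],[0,0,0],[0,0,0]], "twist": [0,0,0,0,0,0,0,0]}'
```

```text
time: 7.2
tool_pos: [586.5, 92.8, 105.9]
tcp_rot: [-3.133, -0.009, -1.116]
contact_force: [2.0, -0.3, -5.3]
grip_width: 33.1
```

```bash
python3 -m handwheel '{"translation": [[0,0,0.003],[0,0,0.003],[0,0,0.003],[0,0,0.003],[0,0,0.003],[0,0,0.003],[0,0,0],[0,0,0]], "twist": [0,0,0,0,0,0,0,0]}'
```

```text
time: 8.2
tool_pos: [586.5, 92.8, 108.7]
tcp_rot: [-3.133, -0.009, -1.116]
contact_force: [0.9, 0.1, -5.4]
grip_width: 33.3
```

```bash
python3 -m handwheel '{"translation": [[0,0,0.002],[0,0,0.002],[0,0,0.002],[0,0,0.002],[0,0,0.002],[0,0,0],[0,0,0],[0,0,0]], "twist": [0,0,0,0,0,0,0,0]}'; python3 -c "
from plant import *
import numpy as np
for i in range(3): print(get_obs()['contact_force'])"
```

```text
time: 9.2
tool_pos: [586.5, 92.8, 110.3]
tcp_rot: [-3.133, -0.009, -1.116]
contact_force: [2.1, 0.2, -5.9]
grip_width: 33.4
[ 2.06971371  0.19175876 -5.90347084]
[ 2.06971371  0.19175876 -5.90347084]
[ 2.06971371  0.19175876 -5.90347084]
```

```bash
python3 -m handwheel '{"translation": [[0,0,0.002],[0,0,0.002],[0,0,0.002],[0,0,0.002],[0,0,0.002],[0,0,0.002],[0,0,0],[0,0,0]], "twist": [0,0,0,0,0,0,0,0]}'
```

```text
time: 10.2
tool_pos: [586.4, 92.7, 112.1]
tcp_rot: [-3.133, -0.009, -1.116]
contact_force: [1.9, -0.2, -5.5]
grip_width: 33.1
```

```bash
python3 -m handwheel '{"translation": [[0,0,0.002],[0,0,0.002],[0,0,0.002],[0,0,0.002],[0,0,0.002],[0,0,0],[0,0,0],[0,0,0]], "twist": [0,0,0,0,0,0,0,0]}'
```

```text
time: 11.2
tool_pos: [586.4, 92.8, 113.6]
tcp_rot: [-3.133, -0.009, -1.116]
contact_force: [2.2, 0.1, -6.7]
grip_width: 33.4
```

```bash
python3 -m handwheel '{"translation": [[0,0,0.002],[0,0,0.002],[0,0,0.002],[0,0,0.002],[0,0,0],[0,0,0],[0,0,0],[0,0,0]], "twist": [0,0,0,0,0,0,0,0]}'
```

```text
time: 12.2
tool_pos: [586.4, 92.7, 114.0]
tcp_rot: [-3.134, -0.008, -1.116]
contact_force: [2.5, 0.4, -9.1]
grip_width: 33.4
```

```bash
python3 -m handwheel '{"translation": [[0,0,0.002],[0,0,0],[0,0,0],[0,0,0],[0,0,0],[0,0,0],[0,0,0],[0,0,0]], "twist": [0,0,0,0,0,0,0,0]}'
```

```text
time: 13.2
tool_pos: [586.4, 92.8, 114.1]
tcp_rot: [-3.134, -0.008, -1.116]
contact_force: [2.3, 0.7, -9.1]
grip_width: 33.5
```

```bash
python3 -m handwheel '{"translation": [[0,0,0.002],[0,0,0.002],[0,0,0.002],[0,0,0.002],[0,0,0.002],[0,0,0.002],[0,0,0.002],[0,0,0.002]], "twist": [0.032,0.032,0.032,0.032,0.032,0.032,0.032,0.032]}'
```

```text
time: 14.2
tool_pos: [586.2, 93.0, 116.0]
tcp_rot: [-3.134, -0.007, -0.705]
contact_force: [2.6, 0.3, -9.7]
grip_width: 33.7
```

```bash
python3 -m handwheel '{"translation": [[0,0,0.0022],[0,0,0.0022],[0,0,0.0022],[0,0,0.0022],[0,0,0.0022],[0,0,0.0022],[0,0,0.0022],[0,0,0.0022]], "twist": [0.032,0.032,0.032,0.032,0.032,0.032,0.032,0.032]}'; python3 -c "
from plant import *
print(get_obs()['moment'])"
```

```text
time: 15.2
tool_pos: [585.9, 93.2, 118.0]
tcp_rot: [-3.133, -0.005, -0.294]
contact_force: [2.9, 1.7, -9.1]
grip_width: 33.5
[ 0.03799719 -0.7632587  -0.25792784]
```

```bash
python3 -m handwheel '{"translation": [[0,0,0.0022],[0,0,0.0022],[0,0,0.0022],[0,0,0.0022],[0,0,0.0022],[0,0,0.0022],[0,0,0.0022],[0,0,0.0022]], "twist": [0.032,0.032,0.032,0.032,0.032,0.032,0.032,0.032]}'; python3 -c "
from plant import *
print(get_obs()['moment'])"
```

```text
time: 16.2
tool_pos: [585.4, 93.4, 120.0]
tcp_rot: [-3.131, -0.004, 0.117]
contact_force: [2.5, 0.2, -8.8]
grip_width: 33.6
[ 0.05601921 -0.79885267 -0.20735084]
```

```bash
python3 -m handwheel '{"translation": [[0,0,0.002],[0,0,0.002],[0,0,0],[0,0,0],[0,0,0],[0,0,0],[0,0,0],[0,0,0]], "twist": [0.032,0.032,0,0,0,0,0,0]}'; python3 -c "
from plant import *
print(get_obs()['moment'])"
```

```text
time: 17.2
tool_pos: [585.3, 93.4, 120.4]
tcp_rot: [-3.131, -0.004, 0.218]
contact_force: [3.3, -0.8, -8.9]
grip_width: 33.4
[ 0.0564709  -0.81279363  0.00280268]
```

```bash
python3 -m handwheel '{"translation": [[0,0,0],[0,0,0],[0,0,0],[0,0,0],[0,0,0],[0,0,0],[0,0,0],[0,0,0]], "twist": [0,0,0,0,0,0,0,0]}' 100; python3 - <<'E'
from h import *
look("wrist",[('p','knob_top')],"w4.png")
look("top",[('p','knob_top'),('p','handle_top')])
look("scene",[('p','knob_top')],"s4.png")
E
```

```text
time: 18.2
tool_pos: [585.6, 93.4, 123.5]
tcp_rot: [-3.132, -0.006, 0.218]
contact_force: [-0.0, 0.5, 0.1]
grip_width: 56.1
wrist knob_top p 0.73 [584.1  93.6 120.2]
top handle_top p 0.6 [471.6  66.8 142.3]
```

View pics/w4.png

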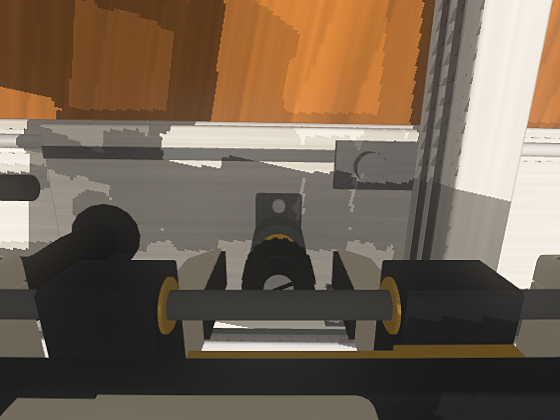

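The knob is at about (280,275) and stays up, with brass thread showing below it. The network reads z = 120, against about 100 before. I'll raise the hand clear and check the height.

```bash
python3 -m handwheel '{"translation": [[0,0,0.2],[0,0,0.2],[0,0,0.2],[0,0,0.1],[0,0,0],[0,0,0],[0,0,0],[0,0,0]], "twist": [-0.1,-0.1,-0.1,-0.1,-0.1,-0.1,-0.1,-0.1]}' 80; python3 - <<'E'
from h import *
look("wrist",[('p','knob_top'),('p','handle_top')],"w5.png")
look("top",[('p','knob_top'),('p','handle_top')])
look("scene",[('p','knob_top'),('p','handle_top')],"s5.png")
E
```

```text
time: 19.55
tool_pos: [584.9, 93.4, 232.2]
tcp_rot: [-3.128, -0.005, -1.079]
contact_force: [-0.1, 0.3, 0.6]
grip_width: 63.0
wrist knob_top p 0.9 [583.4  92.9 122. ]
wrist handle_top p 0.75 [471.7  68.4 135.9]
top handle_top p 0.83 [472.6  70.7 140.7]
scene knob_top p 0.64 [581.7  93.2 118.7]
scene handle_top p 0.86 [477.4  67.4 142.3]
scene handle_top p 0.22 [352.1 512.1   3.5]
```

View pics/w5.png

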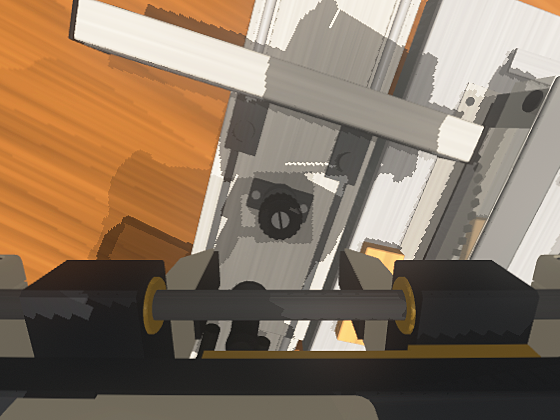

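```bash
python3 - <<'E'
from h import *
c=look("wrist",[],"w6.png")
for z in (103,115,119,121,123): print(proj(c,281,215,z))
im=cv2.imread("pics/w6.png")[150:270,220:350]; cv2.imwrite("pics/w6c.png",cv2.resize(im,None,fx=4,fy=4,interpolation=2))
for z in (136,139): print(proj(c,249,292,z))
E
```

```text
[585.   89.7 103. ]
[587.9  91.4 115. ]
[588.9  92.  119. ]
[589.4  92.3 121. ]
[589.8  92.6 123. ]
[525.5  86.4 136. ]
[527.1  87.  139. ]
```

View pics/w6c.png

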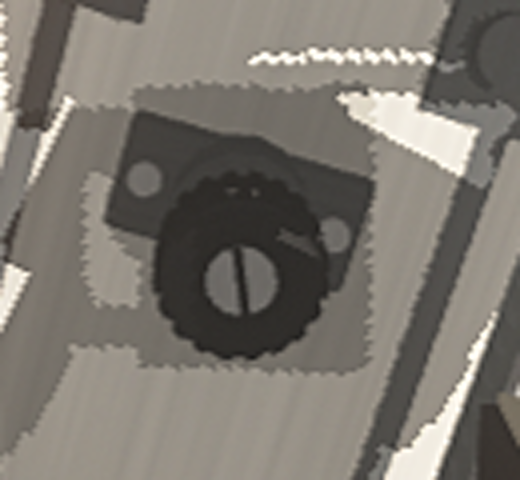

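```bash
python3 - <<'E'
from h import *
c=look("wrist",[])
for z in (103,115,119,121,123): print(proj(c,280,220.7,z))
o=get_obs();print(o['time'],o['tool_pos'])
E
```

```text
[580.2  88.1 103. ]
[583.3  89.9 115. ]
[584.4  90.5 119. ]
[584.9  90.8 121. ]
[585.4  91.1 123. ]
20.1 [584.96162898  93.36003681 232.06812417]
```

The knob stays parked at z ≈ 121–122, a lift of about 19 mm. Its slot has turned about 76°, equal to the tool's turn, so the grip didn't slip. Next I go to the handle at about (474,68,139).

```bash
python3 -m handwheel '{"translation": [[-0.2,-0.045,0],[-0.2,-0.045,0],[-0.2,-0.045,0],[-0.14,-0.033,0],[0,0,0],[0,0,0],[0,0,0],[0,0,0]], "twist": [-0.09,-0.09,0,0,0,0,0,0]}' 80; python3 - <<'E'
from h import *
c=look("wrist",[('p','knob_top'),('p','handle_top')],"w7.png")
look("top",[('p','handle_top')]); print(get_obs()['tool_pos'])
E
```

```text
time: 21.1
tool_pos: [473.1, 67.8, 232.0]
tcp_rot: [-3.126, -0.005, -1.363]
contact_force: [0.7, -0.5, -0.3]
grip_width: 63.2
wrist knob_top p 0.91 [583.4  94.6 122. ]
wrist handle_top p 0.61 [470.9  68.5 138.2]
top handle_top p 0.71 [ 428.6 -546.6   -2. ]
[472.70684952  67.71283434 232.03564218]
```

View pics/w7.png

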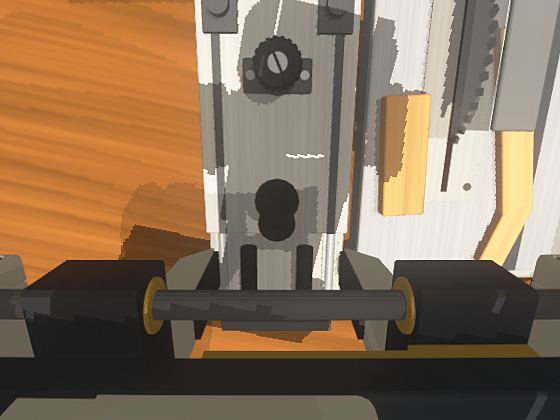

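```bash
python3 - <<'E'
from h import *
c=look("wrist",[])
print(proj(c,277,223,139),proj(c,277,63,122))
E
```

```text
[475.4  68.2 139. ] [584.3  91.  122. ]
```

The handle top at (277,223) back-projects to (475,68,139), which matches the geometry. Descending.

```bash
python3 -m handwheel '{"translation": [[0.008,0.002,-0.2],[0,0,-0.2],[0,0,-0.15],[0,0,-0.1],[0,0,-0.06],[0,0,0],[0,0,0],[0,0,0]], "twist": [0,0,0,0,0,0,0,0]}' 80
```

```text
time: 22.4
tool_pos: [475.4, 68.0, 124.5]
tcp_rot: [-3.121, -0.006, -1.363]
contact_force: [0.4, -0.5, 0.5]
grip_width: 63.2
```

```bash
python3 -m handwheel '{"translation": [[0,0,0],[0,0,0],[0,0,0],[0,0,0],[0,0,0],[0,0,0],[0,0,0],[0,0,0]], "twist": [0,0,0,0,0,0,0,0]}' 255
```

```text
time: 23.4
tool_pos: [475.5, 69.7, 125.3]
tcp_rot: [-3.119, -0.003, -1.364]
contact_force: [-0.1, 1.6, 0.7]
grip_width: 26.2
```

```bash
python3 -m handwheel '{"translation": [[0.02,0.0042,0],[0.02,0.0042,0],[0.02,0.0042,0],[0.02,0.0042,0],[0.02,0.0042,0],[0.02,0.0042,0],[0.02,0.0042,0],[0.02,0.0042,0]], "twist": [0,0,0,0,0,0,0,0]}'
```

```text
time: 24.4
tool_pos: [499.7, 74.6, 125.3]
tcp_rot: [-3.122, -0.003, -1.364]
contact_force: [-3.7, -0.6, 1.7]
grip_width: 26.2
```

```bash
python3 -m handwheel '{"translation": [[0.06,0.0124,0],[0.08,0.0165,0],[0.08,0.0165,0],[0.08,0.0165,0],[0.08,0.0165,0],[0.08,0.0165,0],[0.06,0.0124,0],[0.05,0.0103,0]], "twist": [0,0,0,0,0,0,0,0]}'
```

```text
time: 25.4
tool_pos: [591.2, 93.4, 125.3]
tcp_rot: [-3.122, -0.004, -1.364]
contact_force: [-4.0, -0.4, 4.4]
grip_width: 26.3
```

```bash
python3 -m handwheel '{"translation": [[0.02,0.0042,0],[0.02,0.0042,0],[0.02,0.0042,0],[0.02,0.0042,0],[0.02,0.0042,0],[0.02,0.0042,0],[0.01,0.002,0],[0.01,0.002,0]], "twist": [0,0,0,0,0,0,0,0]}'
```

```text
time: 26.4
tool_pos: [612.7, 97.8, 125.3]
tcp_rot: [-3.124, -0.004, -1.364]
contact_force: [-10.2, -2.4, 8.1]
grip_width: 26.6
```

The carriage has travelled 140 mm and the force is rising, so it is at the end stop. Releasing.

```bash
python3 -m handwheel '{"translation": [[0,0,0],[0,0,0],[0,0,0],[0,0,0],[0,0,0],[0,0,0],[0,0,0],[0,0,0]], "twist": [0,0,0,0,0,0,0,0]}' 80
```

```text
time: 27.4
tool_pos: [614.1, 97.9, 124.7]
tcp_rot: [-3.122, -0.004, -1.364]
contact_force: [0.8, 0.2, 0.1]
grip_width: 63.1
```

```bash
python3 -m handwheel '{"translation": [[0,0,0.1],[0,0,0.2],[0,0,0.2],[0,0,0.2],[0,0,0],[0,0,0],[0,0,0],[0,0,0]], "twist": [0,0,0,0,0,0,0,0]}'; python3 - <<'E'
from h import *
c=look("wrist",[('p','knob_top'),('p','handle_top')],"w8.png")
look("top",[('p','knob_top'),('p','handle_top')],"t8.png")
look("scene",[('p','knob_top'),('p','handle_top')])
E
```

```text
time: 28.4
tool_pos: [613.1, 97.8, 235.4]
tcp_rot: [-3.122, -0.004, -1.364]
contact_force: [-0.4, -0.4, -0.4]
grip_width: 62.9
wrist knob_top p 0.97 [719.  122.8 121.7]
wrist handle_top p 0.98 [606.5  95.9 137.3]
top handle_top p 0.68 [609.4  95.6 139.4]
scene knob_top p 0.49 [612.3  94.2 140.5]
scene handle_top p 0.86 [610.1  98.7 142. ]
scene handle_top p 0.62 [ 560.8 -523.5   -1.5]
```

View pics/w8.png

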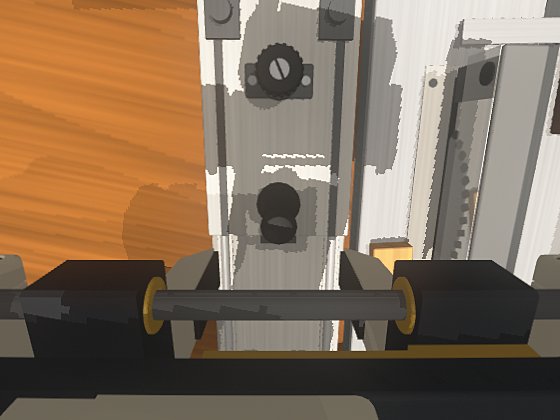

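View pics/t8.png

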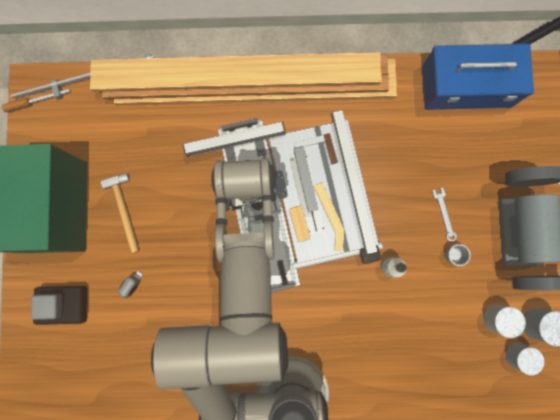

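```bash
python3 - <<'E'
from h import *
c=look("wrist",[('p','knob_top'),('p','handle_top')])
a=proj(c,279.5,69,122);b=proj(c,278,230,139);print(a,b,np.hypot(*(a-[584.3,91,122])[:2]),np.hypot(*(b-[475.4,68.2,139])[:2]))
E
```

```text
wrist knob_top p 0.67 [721.6 123.3 120.3]
wrist knob_top p 0.18 [723.9 122.4  49.6]
wrist handle_top p 0.93 [609.2  93.3 139.1]
[723.1 118.9 122. ] [610.3  96.5 139. ] 141.5763045145621 137.8364973437732
```

```bash
python3 -c "
from plant import *
print(get_obs()['contact_force']); print(close_job())"
```

```text
[ 0.2084488  -0.60763161 -0.1865775 ]
the job is handed in; nothing more can be done
None
```

The carriage is released and at its end stop, and the lock screw is parked. I handed the job in at about 28 s of the 72 s allowed; the interface gives no verdict.

- **Lock screw:** I pulled it up and felt the thread at about 12.7 mm of lift. I wound it about 1.33 rad anticlockwise with a pull of roughly 4 N above the spring's. It rose 4.8 mm per rad to about 19.4 mm, and the slot in the knob turned as far as the tool did. I let go with the carriage still at home. Every later look put the knob top about 18–20 mm higher than at the start, so it stayed parked.
- **Carriage:** I gripped the handle and ran it forward until the force rose from about 4 N to 10 N. The hand had travelled 140.0 mm by then. I let go and raised the gripper well clear; the force read about zero.
- **Checks that disagreed:** Wrist-camera estimates of the carriage travel ranged from 138 to 142 mm, all above the 134 mm needed. In the last check the scene camera took the handle for the knob, and the top camera could not see the knob under the arm, so I ignored both for the knob.
- **Other things on the bench:** They look unmoved in the last top picture. I judged that by eye and did not measure it.

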